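# Snap the hand lever onto the gearbox stub

## Robot

A 6-joint arm with a two-finger parallel gripper is mounted at the origin on the work surface. World frame = base frame: x ahead of the robot, y to its left, z up, the work surface at z = 0. Lengths are in m, angles in rad, forces in N, time in s.
With the tool pointing down it reaches from about 0.425 to 0.95 m from the base axis. Payload 3.5 kg.
Tool frame: the origin (TCP) lies midway between the tips of the shut fingers; the grasp point (between the pads) lies 19 mm behind it; y points along the fingers, x is the direction in which the jaws open and shut, and the axes are right-handed (so a half turn about y gives the same grasp; the last joint's range is limited). The gripper opens to 85 mm and grips with 20 to 120 N. Pads are 22 mm wide; open, the fingers measure 114 mm over their backs; the gripper's body (76 mm by 85 mm) begins 54 mm behind the grasp point. The pads swing forward as they close: fully open they stand 13 mm farther back than shut.
Start: joints at [-1.461, 0.286, 1.577, -0, 1.279, -0.15], TCP at [0.173, -0.652, 0.231] pointing down, gripper open.
Joint ranges: [-2.77, 2.77], [-0.9, 2.22], [0.21, 2.48], [-1.53, 4.67], [0.24, 2.81], [-2.84, 2.84]. Speed limits (rad/s): [2.79, 2.79, 3.14, 3.14, 3.14, 3.14].

## Interface

Orientations are given as a unit quaternion [x, y, z, w].
In Python, from plant import ctrl, viewer gives the robot as it stands.
- The arm moves only by the tool step_arm, never from a script. Its argument "rows" is a list of rows, each a list of 3 entries, a list of its own where there are three numbers: the turn, a rotation vector about the tool's x, y, z in degrees, then the shift along the tool's x, y, z in mm, then the closure, from 0 (fully open) to 1 (shut). A call has 1 to 10 rows; each row is the pose to reach, as a shift and turn from the pose commanded when the call began, along the tool's axes at that moment; what a row does not reach only later rows make up. A row lasts 1/12 s, in which the tool goes at most 41.7 mm and 7.16 degrees, less where a joint would pass 70% of its speed; a pose out of reach is approached as far as the arm can. A call with a gripper value outside its range is refused whole. The fingers move at their own pace and stop on an object; "newtons" is the grip in N (left out, the last holds). Time passes only in rows, so rows that repeat a pose let the fingers close. It gives the time, the measured TCP pose, the force and the opening at its end, in the units of the state.
- ctrl.get_state(): the state, without advancing time (a new reading comes with each control period).
- viewer.read_camera(name): name is "scene" or "top"; returns (picture, depth): 384x512x3 uint8, red, green, blue; 384x512 float32, m along the optical axis (not along the pixel's ray), 0 where there is no reading.
- viewer.calibration(name): a dict with "K" (3x3 intrinsics, pixels), "D" ([k1, k2, p1, p2, k3] as OpenCV has them; the pictures are not rectified), "R" (3x3) and "t" (3): a world point X has camera coordinates R X + t. Camera axes: x right, y down, z forward; pixel columns grow to the right and rows downward; lengths in m; the calibration is good to about 2 mm. A picture is of the moment at which its call begins. calibration takes no time and is no camera call.
- ctrl.sign_off(): hands the job in, once; it reports no verdict.
The state is a dict: "time": time; "qpos": joint angles; "dq": joint speeds; "joint_efforts": joint torques, N m; "eef_pos": TCP position; "tcp_rot": TCP orientation; "contact_force": force on the tool from outside, world axes, zero at the start; "wrist_torque": the same for the moment, N m; "opening": opening from 0.0 (shut) to 1.0 (fully open).
Only numpy, scipy, OpenCV 4.12 (cv2) and the standard library are available. Lean on these libraries where they do the work, as an engineer would, in place of code of your own. Each camera call takes 0.05 s, during which the arm holds its last target.

## Task

Draw the bare-steel square hand lever out of the wooden rest, slide it open end down over the square stub on the gearbox, with its slot on the same side as the brass spring button, and gently push it fully home until the button pops out through the slot. The stub does not stand exactly where its drawing says, so feel for it, never force it; then let go and leave everything else as it is.

Things in the scene. Friction and masses are not known exactly. Their poses are not given: they have to be found in the camera images.
- lever_mid (a point): Centre of the hand lever to be moved: bare-steel square tube, black cap, 130 mm long, upright, open foot down. Outside 26 x 26 mm, inside 20 x 20; the top 12 mm is closed. The point is on its axis, 65 mm above the foot; z up along it. 0.13 to 0.23 kg. Room for the fingers is at its +y and -y faces, near the top.
- slot (a point): Middle of the slot in the hand lever's +x wall: 11 mm wide, from 14 mm to 30 mm above the lever's foot, right through the 3 mm wall; this point is 22 mm above the foot, 13 mm from the axis.
- rest: Wooden rest block, fixed, 190 (x) x 70 (y) x 40 mm high, origin at the centre of its underside. Three pockets, 28.5 mm square and 32 mm deep, in a row along its x at -60, 0 and +60 mm; the hand lever, a red lever and a round bar stand in them in any order, each 98 mm above the block's top.
- gearbox: Cast aluminium gearbox, 200 (x) x 150 mm, fixed on timber blocks, top 65 mm above the bench; origin on the bench under its centre. In a black rubber boot in the middle of its top stands the stub. The boot gives: sideways about 1 mm per 4 N (up to 5 mm); downward, after the first 3 N, 1 mm per 3 N (up to 8 mm); it springs back. Over 25 N damages the stub.
- stub_nominal (a point): Where the drawing puts the centre of the stub's shoulder, 95 mm above the bench; z up. The real stub is parallel to this frame but 3 to 6 mm off along x (one way or the other), up to 5 mm off in y and up to 7 mm higher or lower. Shoulder: 36 mm square collar where the lever's foot comes to rest. Stub: upright 18 x 18 mm steel bar, 46 mm tall above the shoulder.
- stub_top (a point): Where the drawing puts the centre of the stub's top, 46 mm above the shoulder (the real one is off by the same amounts as the shoulder). The top 5 mm taper from 18 x 18 to a flat 16 x 16 mm, so a square lever foot slips on when within about 1.5 to 2 mm of centred in x and y; otherwise it lands on the flat top.
- button (a joint): How far the brass spring button is pressed in, m: 0 out, about 0.005 under the lever's wall. 7 mm wide, 6 mm proud of the stub's +x face (x of stub_nominal); flat underside 16 mm above the shoulder, top sloping back to the face by 26 mm. Riding over it takes about 6 to 13 N of push; it pops through the slot 2 mm before the foot meets the shoulder.
- red_lever: Red square lever like the hand lever but without a slot, standing in the rest; origin at its foot. Leave it alone.
- round_bar: Dark round bar, 25 mm across, 130 mm long, blue top, standing in the rest; origin at its foot. Leave it alone.
- grease_jar: Clear jar with yellow lid, 60 mm across, 70 mm high; origin under its centre. Leave it alone.
- tape_roll: Roll of pale tape lying flat, 100 mm across, 25 mm high; origin under its centre. Leave it alone.
- piston: Aluminium piston, 52 mm across, 48 mm high; origin under its centre. Leave it alone.
- screwdriver: Screwdriver with orange handle lying on the bench. Leave it alone.
- timber_wedge: Small timber block, 90 x 35 x 20 mm, lying on the bench. Leave it alone.

How it is judged:
By the outcome, as a careful person would: the job done as asked, in the order asked, and still so for the second after the job is handed in, with the robot touching nothing.
It also fails if it takes over 64 s, if anything falls off the work surface, if the arm or the gripper's body presses on something with over 40 N, if the wrist force passes 120 N, or if a joint passes its speed limit or range.

## Working session

There is one attempt and no reset: what is moved stays moved. The work goes in short steps, Python scripts to look and compute and a tool call to move; the robot and the scene stay as the last step left them, time stands still between calls to the robot, and variables do not carry over. Pictures are saved under pics/ and viewed, and the job is handed in when it is done.

Besides the shell and the picture viewer there is one more tool, called after ">>>" by a JSON object that holds its "name" and its "arguments", one argument or row to a line. step_arm: Moves the arm, as the interface text tells. Its arguments: {"type":"object","properties":{"rows":{"type":"array"},"newtons":{"type":"number"}},"required":["rows"]}

```bash
mkdir -p pics
cat > h.py <<'E'
import numpy as np, cv2
from plant import ctrl, viewer
def snap(n,f):
    p,d=viewer.read_camera(n); cv2.imwrite(f'pics/{f}.png',p[:,:,::-1]); np.savez(f'pics/{f}.npz',p=p,d=d); return p,d
def ray(c,uv):
    K,D,R,t=[np.array(c[k],float) for k in('K','D','R','t')]
    n=cv2.undistortPoints(np.array(uv,float).reshape(-1,1,2),K,D).reshape(-1,2)
    r=np.c_[n,np.ones(len(n))]@R; return -R.T@t, r
def onz(c,uv,z):
    o,r=ray(c,uv); return o+r*((z-o[2])/r[:,2])[:,None]
def pts(c,d):
    h,w=d.shape; uu,vv=np.meshgrid(np.arange(w),np.arange(h))
    o,r=ray(c,np.c_[uu.ravel(),vv.ravel()]); return (o+r*d.ravel()[:,None]).reshape(h,w,3)
E
python3 - <<'E'
from h import *
for n in('scene','top'):
    snap(n,n+'0'); c=viewer.calibration(n); print(n,c['K'],c['D'],-np.array(c['R']).T@c['t'],np.array(c['R'])[2])
print(ctrl.get_state())
E
```

```text
scene [[426.55140259   0.         262.23807991]
 [  0.         426.55140259 195.15560421]
 [  0.           0.           1.        ]] [0.00755225 0.         0.         0.         0.        ] [ 0.97463977 -0.38767095  1.07767369] [-0.35400837  0.37390852 -0.85724588]
top [[471.07014322   0.         257.9938941 ]
 [  0.         471.07014322 195.86546701]
 [  0.           0.           1.        ]] [0.04653347 0.         0.         0.         0.        ] [0.37436731 0.02028991 1.31964394] [ 0.18611997  0.00180292 -0.98252537]
{'time': 0.1, 'qpos': array([-1.46103683e+00,  2.87090079e-01,  1.57806851e+00, -1.61314892e-05,
        1.27859782e+00, -1.49969603e-01]), 'dq': array([-0.00072185, -0.00181534, -0.00268401,  0.00212582, -0.00037623,
        0.00091997]), 'joint_efforts': array([ 1.44919231e-03, -4.07293189e+01, -2.93698722e+01, -8.90273463e-05,
        3.40022314e-03,  1.86582406e-05]), 'eef_pos': array([ 0.1733298 , -0.65173563,  0.2300563 ]), 'tcp_rot': array([-0.55999239,  0.43157214, -0.43050435,  0.56108824]), 'contact_force': array([-0.39520421, -0.35571876, -0.80134429]), 'wrist_torque': array([-0.00376105,  0.04398021,  0.02777113]), 'opening': 0.9957095689687487}
```

View pics/scene0.png

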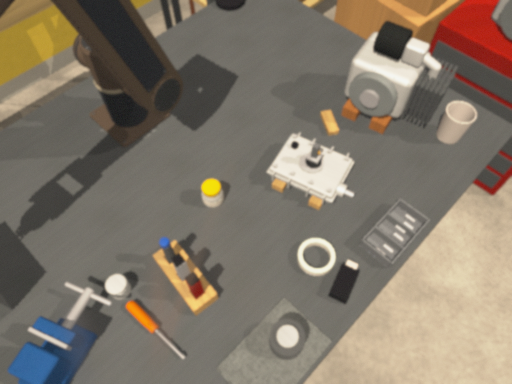

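View pics/top0.png

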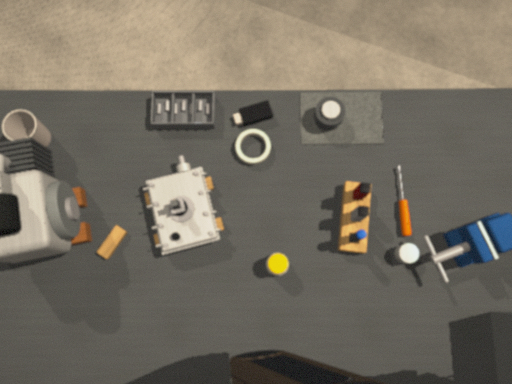

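Run:
```python
from h import *
from scipy.spatial.transform import Rotation as Ro
s=cv2.imread('pics/scene0.png');t=cv2.imread('pics/top0.png')
def z(im,u,v,w,h,f): return cv2.resize(im[v:v+h,u:u+w],None,fx=f,fy=f,interpolation=cv2.INTER_CUBIC)
a=np.hstack([z(s,260,125,100,90,4),z(s,145,225,100,90,4)])
b=np.hstack([z(t,135,150,100,100,4),z(t,310,165,100,100,4)])
cv2.imwrite('pics/z0a.png',a);cv2.imwrite('pics/z0b.png',b)
st=ctrl.get_state();print(Ro.from_quat(st['tcp_rot']).as_matrix().round(3))
```

```text
[[ 0.257 -0.     0.966]
 [-0.966  0.002  0.257]
 [-0.002 -1.     0.   ]]
```

View pics/z0a.png

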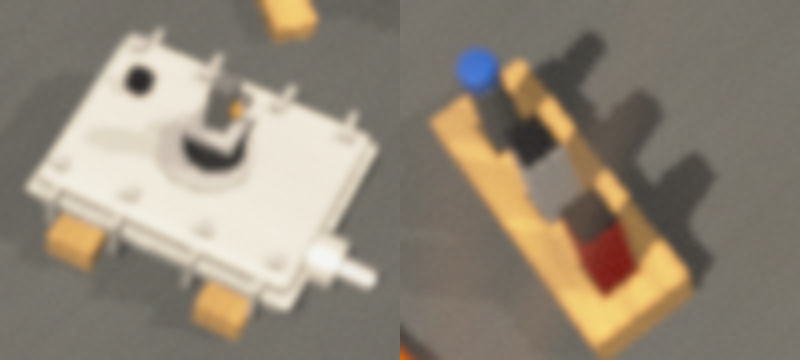

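View pics/z0b.png

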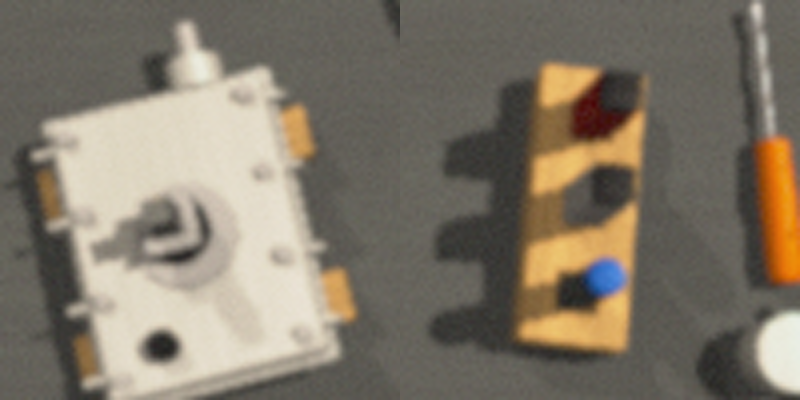

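Run:
```python
from h import *
c=viewer.calibration('top');cs=viewer.calibration('scene')
print(np.array(c['R']).round(3))
d=np.load('pics/top0.npz');P=pts(c,d['d']);p=d['p'].astype(int)
ds=np.load('pics/scene0.npz');S=pts(cs,ds['d']);ps=ds['p'].astype(int)
print('valid',(d['d']>0).mean(),(ds['d']>0).mean())
for n,Q,im in(('top',P,p),('scene',S,ps)):
    # bench height
    x,y,z=Q[...,0],Q[...,1],Q[...,2]
    print(n,'bench',np.percentile(z,[10,50]))
    hsv=cv2.cvtColor(im.astype(np.uint8),cv2.COLOR_RGB2HSV)
    wood=(hsv[...,0]>8)&(hsv[...,0]<25)&(hsv[...,1]>90)&(hsv[...,2]>110)
    # rest region
    reg=np.zeros_like(wood)
    if n=='top': reg[170:265,330:380]=1
    else: reg[230:320,145:225]=1
    m=wood&(reg>0)
    mt=m&(abs(z-.04)<.008)
    r=cv2.minAreaRect(np.c_[x,y][:0].astype(np.float32) if 0 else (np.c_[x[mt],y[mt]]*1000).astype(np.float32))
    print('rest top rect',r,np.median(z[mt]))
    # gearbox top plane
    reg=np.zeros_like(wood)
    if n=='top': reg[150:260,135:235]=1
    else: reg[125:215,260:360]=1
    g=(reg>0)&(abs(z-.065)<.007)&(hsv[...,1]<60)
    print('gb rect',cv2.minAreaRect((np.c_[x[g],y[g]]*1000).astype(np.float32)),np.median(z[g]))
    # tall stuff
    for nm,rr in(('gb',(150,260,135,235) if n=='top' else(125,215,260,360)),('rest',(170,265,330,385) if n=='top' else(225,320,145,225))):
        reg=np.zeros_like(wood);reg[rr[0]:rr[1],rr[2]:rr[3]]=1
        t=(reg>0)&(z>.1)
        nn,l,stt,ce=cv2.connectedComponentsWithStats(t.astype(np.uint8))
        for i in range(1,nn):
            k=l==i
            if k.sum()>5: print(nm,k.sum(),ce[i].round(1),np.median(np.c_[x[k],y[k],z[k]],0).round(4),'zmax',z[k].max().round(4),im[k].mean(0).round())
```

```text
[[-0.003 -1.    -0.002]
 [-0.983  0.003 -0.186]
 [ 0.186  0.002 -0.983]]
valid 0.9959157307942709 0.9959767659505209
top bench [-0.75347477 -0.00176641]
rest top rect ((560.5287475585938, -244.74905395507812), (70.69168853759766, 193.55511474609375), 83.01119232177734) 0.03857541064066372
gb rect ((589.9254760742188, 233.80905151367188), (221.73385620117188, 174.3029022216797), 15.210725784301758) 0.06382857442573953
gb 96 [175.1 204.1] [0.5773 0.2347 0.1393] zmax 1.3196 [121. 115. 106.]
rest 153 [363.8 188.3] [ 0.6181 -0.2485  0.1344] zmax 1.3196 [72. 53. 46.]
rest 149 [362. 211.] [ 0.5587 -0.2411  0.135 ] zmax 1.3196 [82. 72. 60.]
rest 101 [360.2 234. ] [ 0.5002 -0.2345  0.1359] zmax 1.3196 [ 83. 107. 156.]
scene bench [-0.74779796 -0.000814  ]
rest top rect ((564.2457885742188, -242.79527282714844), (70.36528015136719, 192.811767578125), 83.07044982910156) 0.038908317627989186
gb rect ((600.4877319335938, 234.84542846679688), (232.70506286621094, 176.49642944335938), 15.008767127990723) 0.06427812165852909
gb 114 [315.5 150.5] [0.5891 0.2313 0.1311] zmax 1.0777 [136. 125. 111.]
rest 137 [165.3 244.4] [ 0.5115 -0.2373  0.1338] zmax 1.0777 [ 83. 102. 144.]
rest 188 [178.9 262.2] [ 0.5716 -0.2449  0.1349] zmax 0.1426 [99. 89. 78.]
rest 190 [193.  280.8] [ 0.6301 -0.2519  0.1353] zmax 0.1409 [107.  68.  55.]
```

Run:
```python
from h import *
for n,(v0,v1,u0,u1) in(('top',(192,218,162,192)),('scene',(138,170,300,332))):
    c=viewer.calibration(n);d=np.load(f'pics/{n}0.npz');P=pts(c,d['d'])[v0:v1,u0:u1]
    z=P[...,2]
    print(n,'u',u0,u1)
    for i in range(v1-v0): print(v0+i,' '.join('%4d'%min(999,1000*a) for a in z[i]))
    for lo,hi in((.128,.155),(.1,.126),(.085,.103)):
        k=(z>lo)&(z<hi); 
        if k.sum(): 
            q=P[k]*1000; a=np.radians(15); L=q[:,:2]@np.array([[np.cos(a),-np.sin(a)],[np.sin(a),np.cos(a)]])
            print(lo,hi,k.sum(),q.mean(0).round(1),'med',np.median(q,0).round(1),'gx range',L[:,0].min().round(1),L[:,0].max().round(1),'gy',L[:,1].min().round(1),L[:,1].max().round(1))
    im=cv2.imread(f'pics/{n}0.png')[v0-4:v1+4,u0-4:u1+4];cv2.imwrite(f'pics/stub_{n}.png',cv2.resize(im,None,fx=14,fy=14,interpolation=cv2.INTER_NEAREST))
```

```text
top u 162 192
192   68   61   60   60   62   59   64   64   65   64   61   69   60   60   62   61   60   65   66   66   62   61   63   63   65   61   66   66   66   66
193   63   60   68   66   60   65   65   60   64   64   64   64   64   66   62   59   69   60   62   67   60   62   65   59   64   64   65   62   62   62
194   62   63   64   65   60   62   63   64   61   63   64   60   59   66   65   63   69   61   64   63   61   63   61   64   61   66   63   61   63   65
195  999   65   58   62   65   67   60   63   69   64   63   61   62   65   62   68   67   63   64   63   63   65   66   62   60   63   65   65   65   66
196   62   58   59   65   64   65   60   64   63   63   63   64   64   69   70   68   67   69   65   67   65   69   66   66   65   64   62   66   62   61
197   63   61   61   60   64   61   70   63   64   61   61   62   65   66   64   69   69   62   66   93   68   68   64   63   70   64   62   68   61   64
198   60   63   62   62   61   62   65   64   60   63   71   67   62   64   69   95  100   97   97   97   65   68   68   67   67   64   71   70   62   65
199   63
[... 8036 characters left out ...]
   72   74   69   71   68   67   64   71   68   67   65   66   64   67   63   63   61   67   64
168   61   60   68   66   63   67   68   68   66   68   68   71   69   67   65   67   69   66   63   65   69   70   64   63   63   65   64   62   63   66   66   61
169   67   62   64   67   67   65  999   68   68   63   68   66   69   66   67   66   65   64   68   66   66   67   68   66   64   63   64   65  999   64   61   68
0.128 0.155 60 [587.7 234.5 140.4] med [587.9 232.8 142.4] gx range 618.2 636.2 gy 66.6 86.8
0.1 0.126 54 [589.9 232.3 113.7] med [590.7 230.2 115.4] gx range 618.1 644.8 gy 66.3 84.5
0.085 0.103 96 [589.1 231.1  97. ] med [591.9 228.3  97.5] gx range 608.9 645.0 gy 58.6 94.7
```

View pics/stub_top.png

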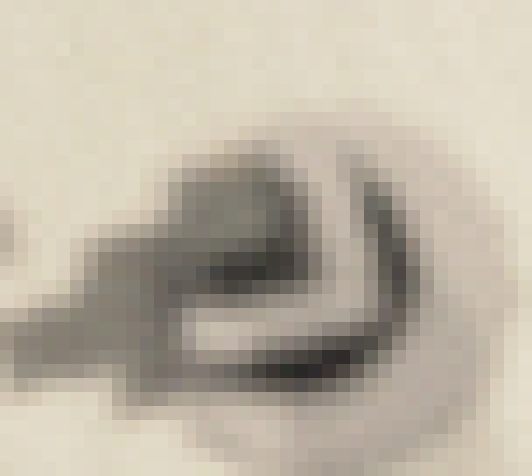

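View pics/stub_scene.png

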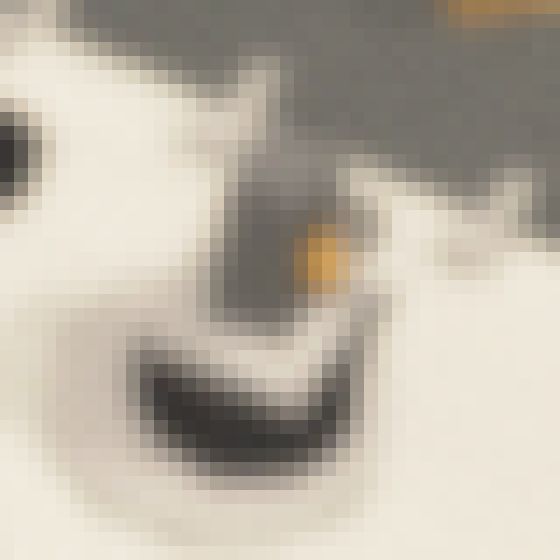

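>>> {"name": "step_arm", "arguments": {
  "rows": [
    [[0, 22, 0], [-294, 0, 481], 0],
    [[0, 22, 0], [-294, 0, 481], 0],
    [[0, 22, 0], [-294, 0, 481], 0],
    [[0, 22, 0], [-294, 0, 481], 0],
    [[0, 22, 0], [-294, 0, 481], 0],
    [[0, 22, 0], [-294, 0, 481], 0],
    [[0, 22, 0], [-294, 0, 481], 0],
    [[0, 22, 0], [-294, 0, 481], 0],
    [[0, 22, 0], [-294, 0, 481], 0],
    [[0, 22, 0], [-294, 0, 481], 0]
  ],
  "newtons": 60
}}

```text
time: 0.93
eef_pos: [0.4621, -0.349, 0.2309]
tcp_rot: [-0.468, 0.53, -0.53, 0.468]
contact_force: [-0.2, -1.0, -0.2]
opening: 0.998
```

```bash
cat >> h.py <<'E'
from scipy.spatial.transform import Rotation as Ro
def togo(p,yaw):
    st=ctrl.get_state();M=Ro.from_quat(st['tcp_rot']).as_matrix()
    T=np.c_[[np.cos(yaw),np.sin(yaw),0],[0,0,-1],[-np.sin(yaw),np.cos(yaw),0]]
    # right-handed: z = x cross y
    T[:,2]=np.cross(T[:,0],T[:,1])
    print('t',st['time'],'pos',(st['eef_pos']*1000).round(1),'shift',((np.array(p)-st['eef_pos'])@M*1000).round(1),'turn',np.degrees(Ro.from_matrix(M.T@T).as_rotvec()).round(2),'F',st['contact_force'].round(1),'op',round(st['opening'],3),'q6',st['qpos'][5].round(2))
E
python3 -c "
from h import *
togo([.5624,-.2438,.230],np.radians(-97))"
```

```text
t 0.9333 pos [ 462.1 -349.   230.9] shift [-116.8    0.9   86.5] turn [ 0.03 -0.12 -0.02] F [-0.2 -1.  -0.2] op 0.998 q6 0.87
```

>>> {"name": "step_arm", "arguments": {
  "rows": [
    [[0, 0, 0], [-108, 0, 80], 0],
    [[0, 0, 0], [-108, 0, 80], 0],
    [[0, 0, 0], [-108, 0, 80], 0],
    [[0, 0, 0], [-108, 0, 80], 0],
    [[0, 0, 0], [-108, 0, 80], 0],
    [[0, 0, 0], [-108, 0, 80], 0]
  ]
}}

```text
time: 1.43
eef_pos: [0.5536, -0.2535, 0.2307]
tcp_rot: [-0.469, 0.53, -0.529, 0.468]
contact_force: [-0.2, -0.2, -0.6]
opening: 0.998
```

Run:
```python
from h import *
togo([.5624,-.2438,.230],np.radians(-97))
for n in('scene','top'):
    p,d=snap(n,n+'1')
s=cv2.imread('pics/scene1.png');t=cv2.imread('pics/top1.png')
def z(im,u,v,w,h,f): return cv2.resize(im[v:v+h,u:u+w],None,fx=f,fy=f,interpolation=cv2.INTER_CUBIC)
cv2.imwrite('pics/z1.png',np.hstack([z(s,120,190,130,130,3),z(t,310,140,130,130,3)]))
```

```text
t 1.4333 pos [ 553.6 -253.5  230.7] shift [-10.7   0.7   7.5] turn [ 0.08 -0.04  0.01] F [-0.2 -0.2 -0.6] op 0.998 q6 1.1
```

View pics/z1.png

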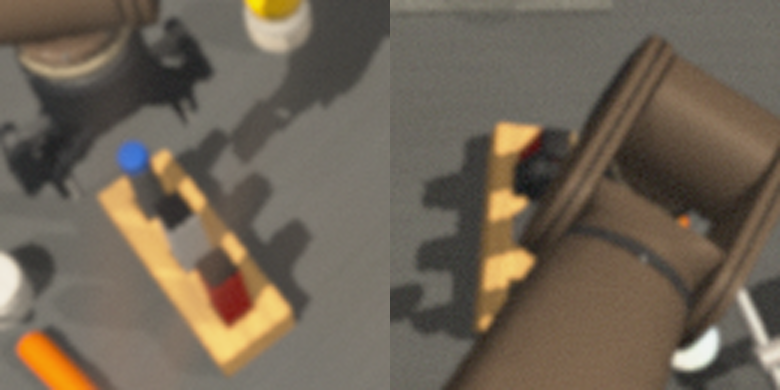

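>>> {"name": "step_arm", "arguments": {
  "rows": [
    [[0, 0, 0], [-10.7, 0, 7.5], 0],
    [[0, 0, 0], [-10.7, 0, 7.5], 0],
    [[0, 0, 0], [-10.7, 0, 7.5], 0]
  ]
}}

```text
time: 1.78
eef_pos: [0.5626, -0.2445, 0.2314]
tcp_rot: [0.468, -0.53, 0.53, -0.468]
contact_force: [-0.6, -0.7, -0.5]
opening: 1.002
```

Run:
```python
from h import *
togo([.5624,-.2438,.095],np.radians(-97))
```

```text
t 1.7833 pos [ 562.6 -244.5  231.4] shift [ -0.6 136.4  -0.3] turn [-0.01 -0.15  0.01] F [-0.6 -0.7 -0.5] op 1.002 q6 1.12
```

>>> {"name": "step_arm", "arguments": {
  "rows": [
    [[0, 0, 0], [0, 25, 0], 0],
    [[0, 0, 0], [0, 50, 0], 0],
    [[0, 0, 0], [0, 75, 0], 0],
    [[0, 0, 0], [0, 100, 0], 0],
    [[0, 0, 0], [0, 115, 0], 0],
    [[0, 0, 0], [0, 125, 0], 0],
    [[0, 0, 0], [0, 135, 0], 0],
    [[0, 0, 0], [0, 136, 0], 0],
    [[0, 0, 0], [0, 136, 0], 0]
  ]
}}

```text
time: 2.53
eef_pos: [0.5628, -0.2443, 0.0954]
tcp_rot: [0.468, -0.53, 0.53, -0.468]
contact_force: [0.7, 0.2, -0.1]
opening: 0.997
```

Run:
```python
from h import *
togo([.5624,-.2438,.095],np.radians(-97))
for n in('scene','top'):
    p,d=snap(n,n+'2')
s=cv2.imread('pics/scene2.png');t=cv2.imread('pics/top2.png')
def z(im,u,v,w,h,f): return cv2.resize(im[v:v+h,u:u+w],None,fx=f,fy=f,interpolation=cv2.INTER_CUBIC)
cv2.imwrite('pics/z2.png',np.hstack([z(s,120,190,130,130,3),z(t,310,140,130,130,3)]))
```

```text
t 2.5333 pos [ 562.8 -244.3   95.4] shift [-0.4  0.4 -0.4] turn [ 0.   -0.13  0.  ] F [ 0.7  0.2 -0.1] op 0.997 q6 1.12
```

View pics/z2.png

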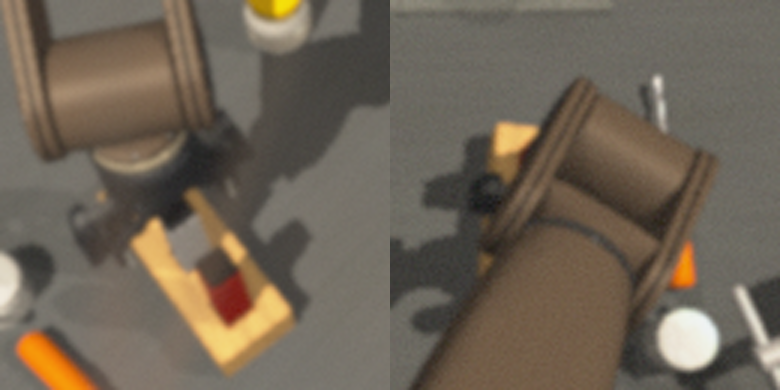

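>>> {"name": "step_arm", "arguments": {
  "rows": [
    [[0, 0, 0], [0, 0, 0], 0.5],
    [[0, 0, 0], [0, 0, 0], 0.6],
    [[0, 0, 0], [0, 0, 0], 0.62],
    [[0, 0, 0], [0, 0, 0], 0.64],
    [[0, 0, 0], [0, 0, 0], 0.66],
    [[0, 0, 0], [0, 0, 0], 0.68],
    [[0, 0, 0], [0, 0, 0], 0.7],
    [[0, 0, 0], [0, 0, 0], 0.74],
    [[0, 0, 0], [0, 0, 0], 1],
    [[0, 0, 0], [0, 0, 0], 1]
  ],
  "newtons": 60
}}

```text
time: 3.47
eef_pos: [0.5628, -0.244, 0.0955]
tcp_rot: [0.468, -0.53, 0.53, -0.468]
contact_force: [-1.2, 1.1, 1.6]
opening: 0.298
```

Run:
```python
from h import *
togo([.5624,-.2438,.095],np.radians(-97)); print(ctrl.get_state()['wrist_torque'])
```

```text
t 3.4667 pos [ 562.8 -244.    95.5] shift [-0.2  0.5 -0.5] turn [-0.01 -0.12 -0.  ] F [-1.2  1.1  1.6] op 0.298 q6 1.12
[0.1284609  0.02971931 0.0466753 ]
```

>>> {"name": "step_arm", "arguments": {
  "rows": [
    [[0, 0, 0], [0, -3, 0], 1],
    [[0, 0, 0], [0, -8, 0], 1],
    [[0, 0, 0], [0, -16, 0], 1],
    [[0, 0, 0], [0, -26, 0], 1],
    [[0, 0, 0], [0, -40, 0], 1],
    [[0, 0, 0], [0, -60, 0], 1],
    [[0, 0, 0], [0, -80, 0], 1],
    [[0, 0, 0], [0, -105, 0], 1],
    [[0, 0, 0], [0, -125, 0], 1],
    [[0, 0, 0], [0, -135, 0], 1]
  ],
  "newtons": 80
}}

```text
time: 4.3
eef_pos: [0.5641, -0.2449, 0.2358]
tcp_rot: [0.467, -0.528, 0.533, -0.469]
contact_force: [0.4, -0.3, -1.8]
opening: 0.295
```

Run:
```python
from h import *
togo([.5624,-.2438,.235],np.radians(-97))
for n in('scene','top'):
    p,d=snap(n,n+'3')
s=cv2.imread('pics/scene3.png');t=cv2.imread('pics/top3.png')
def z(im,u,v,w,h,f): return cv2.resize(im[v:v+h,u:u+w],None,fx=f,fy=f,interpolation=cv2.INTER_CUBIC)
cv2.imwrite('pics/z3.png',np.hstack([z(s,120,190,130,130,3),z(t,310,140,130,130,3)]))
```

```text
t 4.3 pos [ 564.1 -244.9  235.8] shift [-0.9  0.8 -1.9] turn [-0.38 -0.11  0.18] F [ 0.4 -0.3 -1.8] op 0.295 q6 1.12
```

View pics/z3.png

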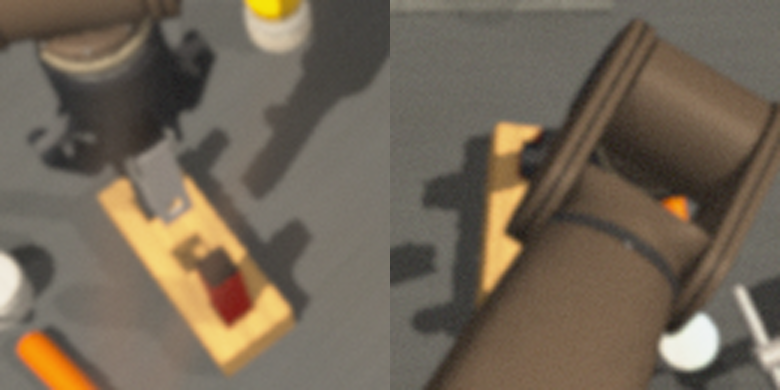

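Run:
```python
import cv2
s=cv2.imread('pics/scene3.png')
cv2.imwrite('pics/z3b.png',cv2.resize(s[228:275,155:195],None,fx=12,fy=12,interpolation=cv2.INTER_CUBIC))
```

```text
(no output)
```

View pics/z3b.png

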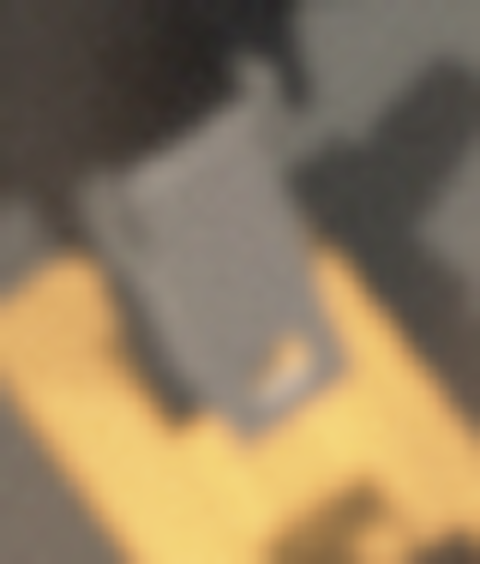

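>>> {"name": "step_arm", "arguments": {
  "rows": [
    [[0, 0, 0], [0, -15, 0], 1],
    [[0, -1, 0], [-20, -25, -2], 1],
    [[0, -3, 0], [-50, -25, -4], 1],
    [[0, -5, 0], [-85, -25, -7], 1],
    [[0, -7, 0], [-120, -25, -10], 1],
    [[0, -9, 0], [-155, -25, -13], 1],
    [[0, -11, 0], [-190, -25, -16], 1],
    [[0, -13, 0], [-225, -25, -19], 1],
    [[0, -15, 0], [-255, -25, -21], 1],
    [[0, -15, 0], [-270, -25, -22], 1]
  ]
}}

```text
time: 5.23
eef_pos: [0.5731, 0.0301, 0.2534]
tcp_rot: [0.534, -0.465, 0.462, -0.534]
contact_force: [-0.4, 0.2, -1.1]
opening: 0.292
```

Run:
```python
from h import *
togo([.584,.2367,.26],np.radians(-75))
```

```text
t 5.2333 pos [573.1  30.1 253.4] shift [-203.    -6.2   39.9] turn [ 0.16 -6.89 -0.13] F [-0.4  0.2 -1.1] op 0.292 q6 1.3
```

>>> {"name": "step_arm", "arguments": {
  "rows": [
    [[0, -1, 0], [-25, -2, 5], 1],
    [[0, -3, 0], [-55, -4, 10], 1],
    [[0, -5, 0], [-90, -6, 16], 1],
    [[0, -6, 0], [-125, -6, 25], 1],
    [[0, -6.9, 0], [-160, -6, 32], 1],
    [[0, -6.9, 0], [-185, -6, 36], 1],
    [[0, -6.9, 0], [-195, -6, 39], 1],
    [[0, -6.9, 0], [-200, -6, 40], 1],
    [[0, -6.9, 0], [-200, -6, 40], 1],
    [[0, -6.9, 0], [-200, -6, 40], 1]
  ]
}}

```text
time: 6.07
eef_pos: [0.5864, 0.2291, 0.2605]
tcp_rot: [0.561, -0.432, 0.432, -0.559]
contact_force: [-0.7, -1.1, -0.7]
opening: 0.295
```

Run:
```python
from h import *
togo([.584,.2367,.26],np.radians(-75))
for n in('scene','top'):
    p,d=snap(n,n+'4')
s=cv2.imread('pics/scene4.png');t=cv2.imread('pics/top4.png')
def z(im,u,v,w,h,f): return cv2.resize(im[v:v+h,u:u+w],None,fx=f,fy=f,interpolation=cv2.INTER_CUBIC)
cv2.imwrite('pics/z4.png',np.hstack([z(s,265,90,80,90,5),z(t,130,150,80,90,5)]))
```

```text
t 6.0667 pos [586.4 229.1 260.5] shift [-7.9  0.5 -0.4] turn [ 0.09 -0.25  0.04] F [-0.7 -1.1 -0.7] op 0.295 q6 1.53
```

View pics/z4.png

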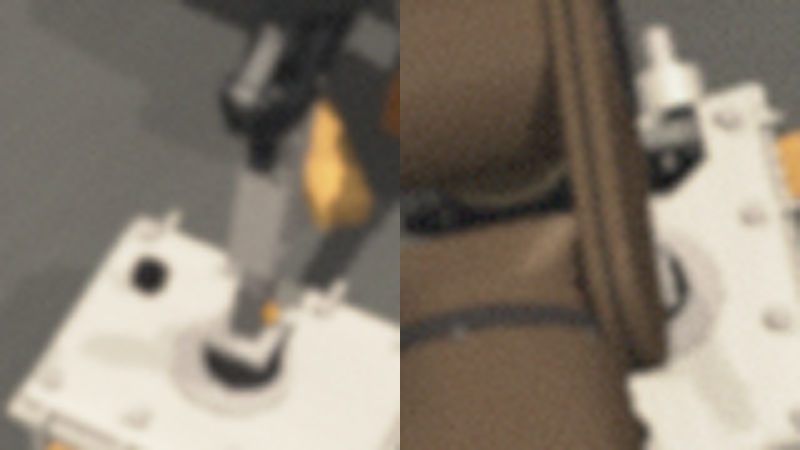

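```bash
cat > rel.py <<'E'
from h import *
import sys
def faces(f,n='scene'):
    c=viewer.calibration(n);d=np.load(f'pics/{f}.npz');P=pts(c,d['d']);a=np.radians(15)
    G=np.stack([P[...,0]*np.cos(a)+P[...,1]*np.sin(a),-P[...,0]*np.sin(a)+P[...,1]*np.cos(a),P[...,2]],-1)*1000
    return G,d['p']
if __name__=='__main__':
    G,p=faces(sys.argv[1]); lo,hi=map(float,sys.argv[2:4])
    k=(abs(G[...,0]-627)<30)&(abs(G[...,1]-75)<30)&(G[...,2]>lo)&(G[...,2]<hi)
    v,u=np.where(k)
    for r in range(v.min(),v.max()+1):
        s=[(uu,*G[r,uu].astype(int),int(p[r,uu].mean())) for uu in u[v==r]]
        print(r,s[0][0],' '.join('%d/%d/%d'%(x[1],x[2],x[3]) for x in s))
E
python3 rel.py scene4 100 215
```

```text
131 324 640/77/214
132 324 640/80/207
133 312 615/59/209 618/58/213 639/74/209 640/80/203
134 312 617/54/212 619/56/212 621/58/210 624/56/214 626/57/214 640/74/205
135 312 616/57/205 618/59/204 622/56/209 624/56/210 628/54/214 630/56/213 640/67/208 640/76/198
136 311 614/58/198 617/55/203 620/56/204 622/56/205 625/56/206 628/55/210 630/56/210 633/56/211 638/56/214 641/64/208 640/76/195
137 311 614/57/195 618/55/199 620/55/200 622/57/199 625/57/201 629/54/207 631/54/209 633/57/207 636/55/211 639/56/210 640/61/206 638/76/189 640/79/186
138 311 616/54/195 618/54/196 620/57/194 623/57/197 626/56/199 629/55/202 631/56/203 633/58/202 637/56/206 639/57/206 640/62/201 639/75/186 640/82/179
139 311 616/54/191 618/57/188 621/57/190 624/55/195 627/55/197 629/56/197 632/54/201 635/56/201 637/57/201 639/57/202 639/69/189 640/75/183
140 311 616/57/183 618/57/185 622/55/189 624/57/188 627/55/193 630/56/193 633/54/197 635/55/197 638/55/199 640/57/199 639/68/185 640/75/178
141 311 616/57/179 620/55/184 622/56/184 624/57/185 627/56/187 630/57/188 632/57/189 635/58/190 637/59/190 640/59/192 640/69/180 
[... 1005 characters left out ...]
34/68/135 635/73/129 636/80/122
152 311 617/70/117 620/69/119 623/70/120 626/69/123 629/69/125 632/69/127 634/70/128 636/75/122 638/77/121 640/80/119
153 311 618/69/113 621/68/116 624/69/117 627/68/121 630/68/122 632/68/123 634/72/120 637/72/122 639/76/119 641/79/116
154 311 618/70/108 621/70/110 625/67/116 627/69/115 630/68/117 633/68/119 635/70/119 636/76/112 641/71/121 640/85/104
155 310 616/70/101 619/69/104 622/67/109 624/71/105 628/68/111 631/68/113 633/69/114 636/71/114
156 311 620/68/102 623/67/105 625/70/103 628/68/108 630/72/103 633/71/107 635/75/103 639/80/100
157 308 613/62/100 629/69/102 631/70/102 635/67/108
158 313 627/66/100 633/65/104
159 311 624/59/100 636/67/100 639/67/101
```

Run:
```python
from rel import *
G,p=faces('scene4')
x,y,z=G[...,0],G[...,1],G[...,2]
def st(k,i): v=G[k][:,i]; return v.mean().round(2),np.median(v).round(2),k.sum(),(v.std()/k.sum()**.5).round(2)
L=(z>174)&(z<216)
print('lever -y',st(L&(abs(y-56)<4)&(x>614)&(x<637),1),'+x',st(L&(abs(x-640)<4)&(y>63)&(y<84),0))
S=(z>104)&(z<136)
print('stub -y',st(S&(abs(y-69)<4)&(x>616)&(x<633),1),'+x',st(S&(abs(x-636)<3)&(y>72)&(y<89)&(abs(z-121)>7),0))
T=(z>139.5)&(z<150)&(abs(x-627)<15)&(abs(y-77)<15);print('stubtop z',st(T,2))
G0,_=faces('scene0');x,y,z=G0[...,0],G0[...,1],G0[...,2];G=G0
T=(z>139.5)&(z<150)&(abs(x-627)<15)&(abs(y-77)<15);print('stubtop z',st(T,2),'xy ctr',G0[T].mean(0))
S=(z>104)&(z<136)
print('stub -y',st(S&(abs(y-69)<4)&(x>616)&(x<633),1),'+x',st(S&(abs(x-636)<3)&(y>72)&(y<89)&(abs(z-121)>7),0))
g=(abs(z-64)<5)&(abs(x-627)<130)&(abs(y-77)<100);print('gbtop',st(g,2)); b=(abs(z)<6)&(abs(x-627)<200)&(abs(y-77)<160);print('bench',st(b,2))
for lo in range(96,100): pass
c=(abs(z-97)<5)&(abs(x-627)<20)&(abs(y-77)<20);print('shoulder',st(c,2))
togo([.584,.2367,.26],np.radians(-75))
```

```text
lever -y (np.float64(56.61), np.float64(56.74), np.int64(85), np.float64(0.13)) +x (np.float64(640.25), np.float64(640.3), np.int64(20), np.float64(0.14))
stub -y (np.float64(69.31), np.float64(69.42), np.int64(34), np.float64(0.17)) +x (np.float64(635.92), np.float64(635.98), np.int64(5), np.float64(0.28))
stubtop z (np.float64(143.04), np.float64(142.46), np.int64(26), np.float64(0.39))
stubtop z (np.float64(143.84), np.float64(143.74), np.int64(39), np.float64(0.26)) xy ctr [627.68943569  75.82473335 143.8416084 ]
stub -y (np.float64(69.32), np.float64(69.19), np.int64(37), np.float64(0.23)) +x (np.float64(635.67), np.float64(635.79), np.int64(4), np.float64(0.12))
gbtop (np.float64(64.14), np.float64(64.2), np.int64(2497), np.float64(0.04))
bench (np.float64(-0.83), np.float64(-0.88), np.int64(7672), np.float64(0.02))
shoulder (np.float64(97.31), np.float64(97.56), np.int64(92), np.float64(0.21))
t 6.1667 pos [586.6 228.7 261.1] shift [-8.4  1.1 -0.5] turn [ 0.03 -0.31  0.02] F [ 0.4  0.3 -1.3] op 0.294 q6 1.53
```

>>> {"name": "step_arm", "arguments": {
  "rows": [
    [[0, -0.3, 0], [-4, 0, 0], 1],
    [[0, -0.3, 0], [-8.6, 5, -0.4], 1],
    [[0, -0.3, 0], [-8.6, 12, -0.4], 1],
    [[0, -0.3, 0], [-8.6, 18, -0.4], 1],
    [[0, -0.3, 0], [-8.6, 22, -0.4], 1],
    [[0, -0.3, 0], [-8.6, 23, -0.4], 1],
    [[0, -0.3, 0], [-8.6, 23, -0.4], 1],
    [[0, -0.3, 0], [-8.6, 23, -0.4], 1]
  ]
}}

```text
time: 6.83
eef_pos: [0.584, 0.2384, 0.2382]
tcp_rot: [0.561, -0.43, 0.43, -0.561]
contact_force: [-0.0, 0.4, -1.2]
opening: 0.294
```

Run:
```python
from h import *
togo([.584,.2367,.236],np.radians(-75))
p,d=snap('scene','scene5')
cv2.imwrite('pics/z5.png',cv2.resize(cv2.imread('pics/scene5.png')[115:180,280:350],None,fx=8,fy=8,interpolation=cv2.INTER_CUBIC))
from rel import *
G,p=faces('scene5')
x,y,z=G[...,0],G[...,1],G[...,2]
def st(k,i): v=G[k][:,i]; return v.mean().round(2),np.median(v).round(2),k.sum(),(v.std()/k.sum()**.5).round(2)
L=(z>153)&(z<195)
print('lever -y',st(L&(abs(y-65)<4)&(x>614)&(x<637),1),'+x',st(L&(abs(x-640)<4)&(y>71)&(y<92),0))
S=(z>104)&(z<136)
print('stub -y',st(S&(abs(y-69)<4)&(x>616)&(x<633),1),'+x',st(S&(abs(x-636)<3)&(y>72)&(y<89)&(abs(z-121)>7),0))
```

```text
t 6.8333 pos [584.  238.4 238.2] shift [ 1.6  2.2 -0.4] turn [0.01 0.08 0.  ] F [-0.   0.4 -1.2] op 0.294 q6 1.53
lever -y (np.float64(66.34), np.float64(66.32), np.int64(75), np.float64(0.15)) +x (np.float64(640.46), np.float64(640.72), np.int64(21), np.float64(0.18))
stub -y (np.float64(69.72), np.float64(69.6), np.int64(39), np.float64(0.21)) +x (np.float64(635.71), np.float64(635.68), np.int64(4), np.float64(0.1))
```

View pics/z5.png

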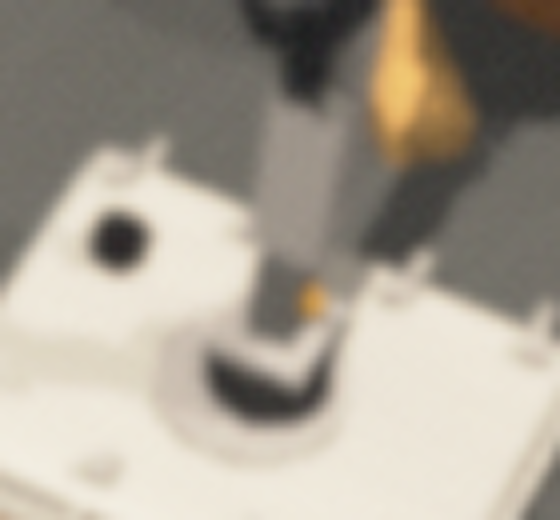

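>>> {"name": "step_arm", "arguments": {
  "rows": [
    [[0, 0, 0], [0.9, 0, -0.7], 1],
    [[0, 0, 0], [0.9, 0, -0.7], 1],
    [[0, 0, 0], [0.9, 1, -0.7], 1],
    [[0, 0, 0], [0.9, 2, -0.7], 1],
    [[0, 0, 0], [0.9, 3, -0.7], 1],
    [[0, 0, 0], [0.9, 4, -0.7], 1],
    [[0, 0, 0], [0.9, 5, -0.7], 1],
    [[0, 0, 0], [0.9, 5, -0.7], 1]
  ]
}}

```text
time: 7.55
eef_pos: [0.5833, 0.2373, 0.2329]
tcp_rot: [0.561, -0.43, 0.43, -0.561]
contact_force: [-0.2, 0.4, -1.0]
opening: 0.294
```

```bash
cat > w.py <<'E'
from h import *
st=ctrl.get_state();togo([.584,.2367,.232],np.radians(-75));print('tau',st['wrist_torque'].round(3))
E
python3 w.py
```

```text
t 7.55 pos [583.3 237.3 232.9] shift [0.8 0.9 0.5] turn [ 0.04  0.09 -0.  ] F [-0.2  0.4 -1. ] op 0.294 q6 1.53
tau [-0.011 -0.034  0.028]
```

Free so far (only the lever's weight on the wrist). Feel further down by millimetres.

>>> {"name": "step_arm", "arguments": {
  "rows": [
    [[0, 0, 0], [0, 0.5, 0], 1],
    [[0, 0, 0], [0, 1, 0], 1],
    [[0, 0, 0], [0, 1.5, 0], 1],
    [[0, 0, 0], [0, 2, 0], 1],
    [[0, 0, 0], [0, 2, 0], 1]
  ]
}}

```text
time: 7.97
eef_pos: [0.5834, 0.2374, 0.2312]
tcp_rot: [0.561, -0.43, 0.43, -0.561]
contact_force: [-0.4, -0.3, -1.8]
opening: 0.292
```

```bash
python3 w.py
```

```text
t 7.9667 pos [583.4 237.4 231.2] shift [ 0.8 -0.8  0.4] turn [ 0.01  0.09 -0.  ] F [-0.4 -0.3 -1.8] op 0.292 q6 1.53
tau [ 0.017  0.011 -0.019]
```

>>> {"name": "step_arm", "arguments": {
  "rows": [
    [[0, 0, 0], [0, 0.5, 0], 1],
    [[0, 0, 0], [0, 1, 0], 1],
    [[0, 0, 0], [0, 1.5, 0], 1],
    [[0, 0, 0], [0, 2, 0], 1],
    [[0, 0, 0], [0, 2, 0], 1]
  ]
}}

```text
time: 8.38
eef_pos: [0.5834, 0.2373, 0.2291]
tcp_rot: [0.561, -0.43, 0.43, -0.561]
contact_force: [0.2, -0.8, -0.9]
opening: 0.291
```

```bash
python3 w.py
```

```text
t 8.3833 pos [583.4 237.3 229.1] shift [ 0.7 -2.9  0.4] turn [0.02 0.09 0.  ] F [ 0.2 -0.8 -0.9] op 0.291 q6 1.53
tau [-0.02   0.073 -0.024]
```

>>> {"name": "step_arm", "arguments": {
  "rows": [
    [[0, 0, 0], [0, 0.5, 0], 1],
    [[0, 0, 0], [0, 1, 0], 1],
    [[0, 0, 0], [0, 1.5, 0], 1],
    [[0, 0, 0], [0, 2, 0], 1],
    [[0, 0, 0], [0, 2.5, 0], 1],
    [[0, 0, 0], [0, 2.5, 0], 1]
  ]
}}

```text
time: 8.88
eef_pos: [0.5834, 0.2373, 0.2267]
tcp_rot: [0.561, -0.43, 0.43, -0.561]
contact_force: [0.4, 0.6, -1.8]
opening: 0.295
```

```bash
python3 w.py
```

```text
t 8.8833 pos [583.4 237.3 226.7] shift [ 0.7 -5.3  0.4] turn [0.02 0.08 0.  ] F [ 0.4  0.6 -1.8] op 0.295 q6 1.53
tau [0.008 0.029 0.011]
```

>>> {"name": "step_arm", "arguments": {
  "rows": [
    [[0, 0, 0], [0, 0.5, 0], 1],
    [[0, 0, 0], [0, 1, 0], 1],
    [[0, 0, 0], [0, 1.5, 0], 1],
    [[0, 0, 0], [0, 2, 0], 1],
    [[0, 0, 0], [0, 2.5, 0], 1],
    [[0, 0, 0], [0, 3, 0], 1],
    [[0, 0, 0], [0, 3, 0], 1]
  ]
}}

```text
time: 9.47
eef_pos: [0.5834, 0.2374, 0.2237]
tcp_rot: [0.561, -0.43, 0.43, -0.561]
contact_force: [-0.0, 0.0, -0.6]
opening: 0.293
```

```bash
python3 w.py;python3 - <<'E'
from h import *
p,d=snap('scene','scene6')
cv2.imwrite('pics/z6.png',cv2.resize(cv2.imread('pics/scene6.png')[115:180,280:350],None,fx=8,fy=8,interpolation=cv2.INTER_CUBIC))
E
```

```text
t 9.4667 pos [583.4 237.4 223.7] shift [ 0.8 -8.3  0.4] turn [ 0.01  0.09 -0.  ] F [-0.   0.  -0.6] op 0.293 q6 1.53
tau [-0.001 -0.023 -0.013]
```

View pics/z6.png

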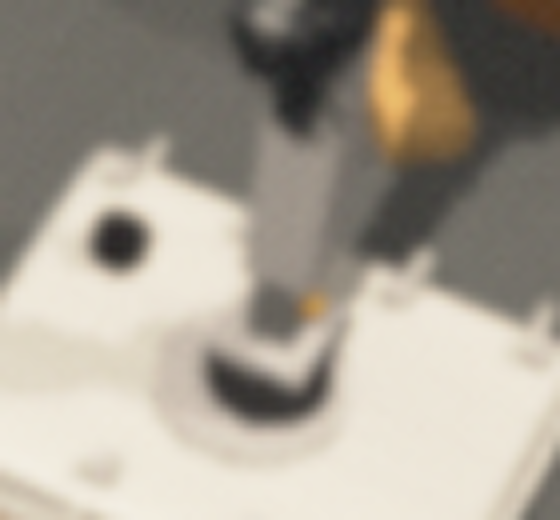

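>>> {"name": "step_arm", "arguments": {
  "rows": [
    [[0, 0, 0], [0, 1, 0], 1],
    [[0, 0, 0], [0, 2, 0], 1],
    [[0, 0, 0], [0, 3, 0], 1],
    [[0, 0, 0], [0, 4, 0], 1],
    [[0, 0, 0], [0, 5, 0], 1],
    [[0, 0, 0], [0, 6, 0], 1],
    [[0, 0, 0], [0, 7, 0], 1],
    [[0, 0, 0], [0, 7, 0], 1]
  ]
}}

```text
time: 10.18
eef_pos: [0.5833, 0.2373, 0.2164]
tcp_rot: [0.561, -0.43, 0.43, -0.561]
contact_force: [1.0, -0.6, -0.6]
opening: 0.295
```

```bash
python3 w.py
```

```text
t 10.1833 pos [583.3 237.3 216.4] shift [  0.8 -15.6   0.5] turn [ 0.03  0.09 -0.  ] F [ 1.  -0.6 -0.6] op 0.295 q6 1.53
tau [-0.008 -0.008  0.005]
```

>>> {"name": "step_arm", "arguments": {
  "rows": [
    [[0, 0, 0], [0, 0.5, 0], 1],
    [[0, 0, 0], [0, 1, 0], 1],
    [[0, 0, 0], [0, 1.5, 0], 1],
    [[0, 0, 0], [0, 2, 0], 1],
    [[0, 0, 0], [0, 2.5, 0], 1],
    [[0, 0, 0], [0, 3, 0], 1],
    [[0, 0, 0], [0, 3.5, 0], 1],
    [[0, 0, 0], [0, 4, 0], 1],
    [[0, 0, 0], [0, 4, 0], 1]
  ]
}}

```text
time: 10.93
eef_pos: [0.5834, 0.2373, 0.2126]
tcp_rot: [0.561, -0.43, 0.43, -0.561]
contact_force: [0.1, 0.2, -2.0]
opening: 0.296
```

```bash
python3 w.py
```

```text
t 10.9333 pos [583.4 237.3 212.6] shift [  0.8 -19.4   0.4] turn [ 0.01  0.08 -0.  ] F [ 0.1  0.2 -2. ] op 0.296 q6 1.53
tau [ 0.011 -0.007 -0.036]
```

>>> {"name": "step_arm", "arguments": {
  "rows": [
    [[0, 0, 0], [0, 0.5, 0], 1],
    [[0, 0, 0], [0, 1, 0], 1],
    [[0, 0, 0], [0, 1.5, 0], 1],
    [[0, 0, 0], [0, 2, 0], 1],
    [[0, 0, 0], [0, 2.5, 0], 1],
    [[0, 0, 0], [0, 3, 0], 1]
  ]
}}

```text
time: 11.43
eef_pos: [0.5837, 0.2374, 0.21]
tcp_rot: [-0.561, 0.43, -0.43, 0.561]
contact_force: [0.3, 0.4, -0.8]
opening: 0.297
```

```bash
python3 w.py
```

```text
t 11.4333 pos [583.7 237.4 210. ] shift [  0.7 -22.    0.1] turn [-0.04  0.09  0.  ] F [ 0.3  0.4 -0.8] op 0.297 q6 1.53
tau [ 0.02  -0.075  0.027]
```

>>> {"name": "step_arm", "arguments": {
  "rows": [
    [[0, 0, 0], [0, 0.5, 0], 1],
    [[0, 0, 0], [0, 1, 0], 1],
    [[0, 0, 0], [0, 1.5, 0], 1],
    [[0, 0, 0], [0, 2, 0], 1],
    [[0, 0, 0], [0, 2.5, 0], 1]
  ]
}}

```text
time: 11.85
eef_pos: [0.584, 0.2375, 0.2083]
tcp_rot: [-0.561, 0.43, -0.43, 0.562]
contact_force: [0.4, 0.1, 2.6]
opening: 0.293
```

```bash
python3 w.py
```

```text
t 11.85 pos [584.  237.5 208.3] shift [  0.8 -23.7  -0.1] turn [-0.09  0.08  0.01] F [0.4 0.1 2.6] op 0.293 q6 1.53
tau [-0.    -0.08  -0.031]
```

>>> {"name": "step_arm", "arguments": {
  "rows": [
    [[0, 0, 0], [0, 0.5, 0], 1],
    [[0, 0, 0], [0, 1, 0], 1],
    [[0, 0, 0], [0, 1.5, 0], 1],
    [[0, 0, 0], [0, 1.5, 0], 1]
  ]
}}

```text
time: 12.18
eef_pos: [0.584, 0.2374, 0.2067]
tcp_rot: [-0.561, 0.43, -0.43, 0.562]
contact_force: [0.8, 0.3, 5.9]
opening: 0.297
```

```bash
python3 w.py
```

```text
t 12.1833 pos [584.  237.4 206.7] shift [  0.7 -25.3  -0.1] turn [-0.09  0.08  0.01] F [0.8 0.3 5.9] op 0.297 q6 1.53
tau [-0.006 -0.125  0.028]
```

>>> {"name": "step_arm", "arguments": {
  "rows": [
    [[0, 0, 0], [0, 0.5, 0], 1],
    [[0, 0, 0], [0, 1, 0], 1],
    [[0, 0, 0], [0, 1.5, 0], 1],
    [[0, 0, 0], [0, 1.5, 0], 1]
  ]
}}

```text
time: 12.52
eef_pos: [0.584, 0.2375, 0.2051]
tcp_rot: [-0.561, 0.43, -0.43, 0.562]
contact_force: [1.1, -0.4, 5.5]
opening: 0.292
```

```bash
python3 w.py
```

```text
t 12.5167 pos [584.  237.5 205.1] shift [  0.7 -26.9  -0.1] turn [-0.09  0.08  0.  ] F [ 1.1 -0.4  5.5] op 0.292 q6 1.53
tau [ 0.074 -0.065 -0.062]
```

>>> {"name": "step_arm", "arguments": {
  "rows": [
    [[0, 0, 0], [0, 0.5, 0], 1],
    [[0, 0, 0], [0, 1, 0], 1],
    [[0, 0, 0], [0, 1.5, 0], 1],
    [[0, 0, 0], [0, 2, 0], 1],
    [[0, 0, 0], [0, 2, 0], 1]
  ]
}}

```text
time: 12.93
eef_pos: [0.5841, 0.2375, 0.2035]
tcp_rot: [-0.561, 0.43, -0.43, 0.562]
contact_force: [0.7, 1.2, 7.1]
opening: 0.294
```

```bash
python3 w.py
```

```text
t 12.9333 pos [584.1 237.5 203.5] shift [  0.7 -28.5  -0.2] turn [-0.11  0.08  0.  ] F [0.7 1.2 7.1] op 0.294 q6 1.53
tau [-0.034 -0.016 -0.044]
```

>>> {"name": "step_arm", "arguments": {
  "rows": [
    [[0, 0, 0], [0, 0.5, 0], 1],
    [[0, 0, 0], [0, 1, 0], 1],
    [[0, 0, 0], [0, 1.5, 0], 1],
    [[0, 0, 0], [0, 2, 0], 1],
    [[0, 0, 0], [0, 2, 0], 1]
  ]
}}

```text
time: 13.35
eef_pos: [0.5842, 0.2375, 0.2019]
tcp_rot: [-0.561, 0.43, -0.431, 0.562]
contact_force: [-1.0, 0.9, 7.3]
opening: 0.292
```

```bash
python3 w.py
```

```text
t 13.35 pos [584.2 237.5 201.9] shift [  0.7 -30.1  -0.3] turn [-0.13  0.08  0.01] F [-1.   0.9  7.3] op 0.292 q6 1.53
tau [-0.027  0.022 -0.09 ]
```

>>> {"name": "step_arm", "arguments": {
  "rows": [
    [[0, 0, 0], [0, 0.5, 0], 1],
    [[0, 0, 0], [0, 1, 0], 1],
    [[0, 0, 0], [0, 1.5, 0], 1],
    [[0, 0, 0], [0, 2, 0], 1],
    [[0, 0, 0], [0, 2, 0], 1]
  ]
}}

```text
time: 13.77
eef_pos: [0.5836, 0.2374, 0.1979]
tcp_rot: [-0.561, 0.43, -0.43, 0.561]
contact_force: [1.1, 1.4, 2.4]
opening: 0.296
```

```bash
python3 w.py
```

```text
t 13.7667 pos [583.6 237.4 197.9] shift [  0.8 -34.1   0.2] turn [-0.03  0.08  0.  ] F [1.1 1.4 2.4] op 0.296 q6 1.53
tau [ 0.064 -0.351 -0.016]
```

>>> {"name": "step_arm", "arguments": {
  "rows": [
    [[0, 0, 0], [0, 0.5, 0], 1],
    [[0, 0, 0], [0, 1, 0], 1],
    [[0, 0, 0], [0, 1.5, 0], 1],
    [[0, 0, 0], [0, 2, 0], 1],
    [[0, 0, 0], [0, 2.5, 0], 1],
    [[0, 0, 0], [0, 3, 0], 1],
    [[0, 0, 0], [0, 3.5, 0], 1],
    [[0, 0, 0], [0, 4, 0], 1],
    [[0, 0, 0], [0, 4, 0], 1]
  ]
}}

```text
time: 14.52
eef_pos: [0.5835, 0.2373, 0.1942]
tcp_rot: [-0.561, 0.43, -0.43, 0.561]
contact_force: [1.4, 0.9, 2.0]
opening: 0.299
```

```bash
python3 w.py
```

```text
t 14.5167 pos [583.5 237.3 194.2] shift [  0.8 -37.8   0.3] turn [-0.    0.08 -0.  ] F [1.4 0.9 2. ] op 0.299 q6 1.53
tau [ 0.125 -0.443  0.015]
```

>>> {"name": "step_arm", "arguments": {
  "rows": [
    [[0, 0, 0], [0, 0.5, 0], 1],
    [[0, 0, 0], [0, 1, 0], 1],
    [[0, 0, 0], [0, 1.5, 0], 1],
    [[0, 0, 0], [0, 2, 0], 1],
    [[0, 0, 0], [0, 2.5, 0], 1],
    [[0, 0, 0], [0, 3, 0], 1],
    [[0, 0, 0], [0, 3.5, 0], 1],
    [[0, 0, 0], [0, 4, 0], 1],
    [[0, 0, 0], [0, 4, 0], 1]
  ]
}}

```text
time: 15.27
eef_pos: [0.5835, 0.2374, 0.1902]
tcp_rot: [0.561, -0.43, 0.43, -0.561]
contact_force: [2.8, -0.1, 1.6]
opening: 0.294
```

```bash
python3 w.py
```

```text
t 15.2667 pos [583.5 237.4 190.2] shift [  0.8 -41.8   0.4] turn [ 0.    0.09 -0.  ] F [ 2.8 -0.1  1.6] op 0.294 q6 1.53
tau [ 0.105 -0.464 -0.025]
```

>>> {"name": "step_arm", "arguments": {
  "rows": [
    [[0, 0, 0], [0, 0.5, 0], 1],
    [[0, 0, 0], [0, 1, 0], 1],
    [[0, 0, 0], [0, 1.5, 0], 1],
    [[0, 0, 0], [0, 2, 0], 1],
    [[0, 0, 0], [0, 2, 0], 1]
  ]
}}

```text
time: 15.68
eef_pos: [0.5822, 0.2371, 0.1868]
tcp_rot: [0.562, -0.431, 0.429, -0.56]
contact_force: [1.0, -0.1, -0.8]
opening: 0.29
```

```bash
python3 w.py
```

```text
t 15.6833 pos [582.2 237.1 186.8] shift [  0.8 -45.3   1.4] turn [ 0.23  0.09 -0.01] F [ 1.  -0.1 -0.8] op 0.29 q6 1.53
tau [ 0.038 -0.271 -0.02 ]
```

>>> {"name": "step_arm", "arguments": {
  "rows": [
    [[0, 0, 0], [0, 0.5, 0], 1],
    [[0, 0, 0], [0, 1, 0], 1],
    [[0, 0, 0], [0, 1.5, 0], 1],
    [[0, 0, 0], [0, 1.5, 0], 1]
  ]
}}

```text
time: 16.02
eef_pos: [0.5829, 0.2372, 0.1864]
tcp_rot: [0.562, -0.43, 0.43, -0.561]
contact_force: [-0.2, 0.0, -0.7]
opening: 0.295
```

```bash
python3 w.py
```

```text
t 16.0167 pos [582.9 237.2 186.4] shift [  0.8 -45.6   0.9] turn [ 0.12  0.09 -0.  ] F [-0.2  0.  -0.7] op 0.295 q6 1.53
tau [-0.117  0.127 -0.035]
```

>>> {"name": "step_arm", "arguments": {
  "rows": [
    [[0, 0, 0], [0, 0.5, 0], 1],
    [[0, 0, 0], [0, 1, 0], 1],
    [[0, 0, 0], [0, 1, 0], 1]
  ]
}}

```text
time: 16.27
eef_pos: [0.5832, 0.2373, 0.186]
tcp_rot: [0.562, -0.43, 0.43, -0.561]
contact_force: [-1.8, 0.6, 2.2]
opening: 0.295
```

```bash
python3 w.py
```

```text
t 16.2667 pos [583.2 237.3 186. ] shift [  0.8 -46.    0.6] turn [ 0.06  0.09 -0.  ] F [-1.8  0.6  2.2] op 0.295 q6 1.53
tau [-0.097  0.386  0.007]
```

Stiffer now: the shoulder is being met. One more gentle millimetre or two.

>>> {"name": "step_arm", "arguments": {
  "rows": [
    [[0, 0, 0], [0, 0.5, 0], 1],
    [[0, 0, 0], [0, 1, 0], 1],
    [[0, 0, 0], [0, 1.5, 0], 1],
    [[0, 0, 0], [0, 1.5, 0], 1]
  ]
}}

```text
time: 16.6
eef_pos: [0.5835, 0.2374, 0.185]
tcp_rot: [-0.561, 0.43, -0.43, 0.561]
contact_force: [-3.0, -0.4, 5.6]
opening: 0.298
```

```bash
python3 w.py
```

```text
t 16.6 pos [583.5 237.4 185. ] shift [  0.8 -47.    0.3] turn [-0.    0.09 -0.  ] F [-3.  -0.4  5.6] op 0.298 q6 1.53
tau [-0.155  0.703  0.033]
```

>>> {"name": "step_arm", "arguments": {
  "rows": [
    [[0, 0, 0], [0, 0, -0.7], 1],
    [[0, 0, 0], [0, 0.5, -1], 1],
    [[0, 0, 0], [0, 1, -1], 1],
    [[0, 0, 0], [0, 1, -1], 1]
  ]
}}

```text
time: 16.93
eef_pos: [0.5831, 0.2373, 0.1846]
tcp_rot: [-0.561, 0.43, -0.43, 0.562]
contact_force: [-2.3, -1.0, 5.4]
opening: 0.299
```

```bash
python3 w.py;python3 - <<'E'
from h import *
p,d=snap('scene','scene7')
cv2.imwrite('pics/z7.png',cv2.resize(cv2.imread('pics/scene7.png')[115:180,280:350],None,fx=8,fy=8,interpolation=cv2.INTER_CUBIC))
E
```

```text
t 16.9333 pos [583.1 237.3 184.6] shift [  0.8 -47.4   0.8] turn [-0.11  0.09  0.  ] F [-2.3 -1.   5.4] op 0.299 q6 1.53
tau [-0.105  0.472  0.009]
```

View pics/z7.png

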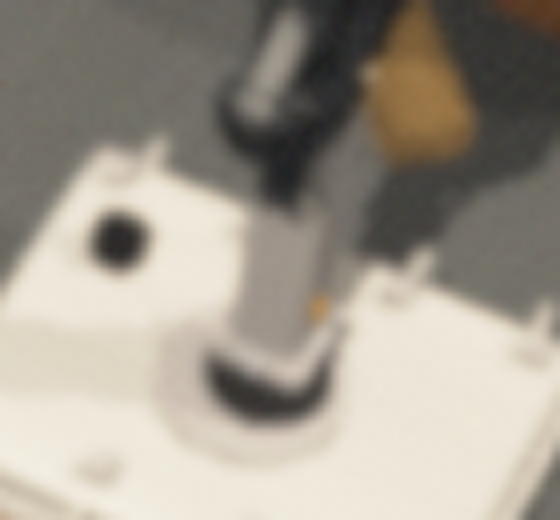

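>>> {"name": "step_arm", "arguments": {
  "rows": [
    [[0, 0, 0], [0, 0.5, -0.3], 1],
    [[0, 0, 0], [0, 1, -0.5], 1],
    [[0, 0, 0], [0, 1.5, -0.8], 1],
    [[0, 0, 0], [0, 2, -1], 1],
    [[0, 0, 0], [0, 2, -1], 1]
  ]
}}

```text
time: 17.4
eef_pos: [0.5829, 0.2372, 0.1838]
tcp_rot: [-0.56, 0.429, -0.431, 0.562]
contact_force: [-2.0, -1.3, 8.9]
opening: 0.294
```

```bash
python3 w.py
```

```text
t 17.4 pos [582.9 237.2 183.8] shift [  0.8 -48.2   1.1] turn [-0.24  0.09  0.  ] F [-2.  -1.3  8.9] op 0.294 q6 1.53
tau [-0.09   0.524 -0.031]
```

>>> {"name": "step_arm", "arguments": {
  "rows": [
    [[0, 0, 0], [0, -1, 0], 1],
    [[0, 0, 0], [0, -2, 0], 1],
    [[0, 0, 0], [0, -3, 0], 1],
    [[0, 0, 0], [0, -4, 0], 1],
    [[0, 0, 0], [0, -4, 0], 1]
  ]
}}

```text
time: 17.82
eef_pos: [0.5822, 0.237, 0.1857]
tcp_rot: [-0.561, 0.43, -0.431, 0.562]
contact_force: [-0.4, 0.6, 2.7]
opening: 0.293
```

```bash
python3 w.py
```

```text
t 17.8167 pos [582.2 237.  185.7] shift [  0.8 -46.3   1.7] turn [-0.13  0.08 -0.  ] F [-0.4  0.6  2.7] op 0.293 q6 1.53
tau [ 0.033 -0.043 -0.046]
```

>>> {"name": "step_arm", "arguments": {
  "rows": [
    [[0, 0, 0], [0, -0.5, 0], 0.65],
    [[0, 0, 0], [0, -0.5, 0], 0.6],
    [[0, 0, 0], [0, -0.5, 0], 0.5],
    [[0, 0, 0], [0, -0.5, 0], 0.3],
    [[0, 0, 0], [0, -0.5, 0], 0.2],
    [[0, 0, 0], [0, -0.5, 0], 0.2],
    [[0, 0, 0], [0, -0.5, 0], 0.2]
  ]
}}

```text
time: 18.4
eef_pos: [0.5815, 0.2368, 0.1857]
tcp_rot: [0.561, -0.43, 0.43, -0.561]
contact_force: [0.0, -0.2, -0.5]
opening: 0.799
```

```bash
python3 w.py
```

```text
t 18.4 pos [581.5 236.8 185.7] shift [  0.8 -46.3   2.4] turn [ 0.01  0.09 -0.  ] F [ 0.  -0.2 -0.5] op 0.799 q6 1.53
tau [ 0.051 -0.031 -0.03 ]
```

Released with no force. Raise straight up clear, then back off to see.

>>> {"name": "step_arm", "arguments": {
  "rows": [
    [[0, 0, 0], [0, -8, 0], 0.2],
    [[0, 0, 0], [0, -20, 0], 0.2],
    [[0, 0, 0], [0, -40, 0], 0.2],
    [[0, 0, 0], [0, -65, 0], 0.2],
    [[0, 0, 0], [0, -90, 0], 0.2],
    [[0, 0, 0], [0, -110, 0], 0.2],
    [[0, 0, 0], [0, -115, 0], 0.2]
  ]
}}

```text
time: 18.98
eef_pos: [0.5834, 0.2373, 0.3077]
tcp_rot: [-0.559, 0.428, -0.432, 0.564]
contact_force: [0.2, -0.2, 1.4]
opening: 0.801
```

>>> {"name": "step_arm", "arguments": {
  "rows": [
    [[0, 0, 0], [30, 0, 0], 0.2],
    [[0, 0, 0], [65, 0, 0], 0.2],
    [[0, 0, 0], [100, 0, 0], 0.2],
    [[0, 0, 0], [135, 0, 0], 0.2],
    [[0, 0, 0], [170, 0, 0], 0.2],
    [[0, 0, 0], [200, 0, 0], 0.2],
    [[0, 0, 0], [220, 0, 0], 0.2],
    [[0, 0, 0], [220, 0, 0], 0.2]
  ]
}}

```text
time: 19.65
eef_pos: [0.6394, 0.0204, 0.3002]
tcp_rot: [0.561, -0.431, 0.431, -0.56]
contact_force: [-0.8, 1.0, -0.2]
opening: 0.804
```

```bash
python3 w.py
python3 - <<'E'
from h import *
from rel import *
for n in('scene','top'): snap(n,n+'8')
s=cv2.imread('pics/scene8.png');t=cv2.imread('pics/top8.png')
def z(im,u,v,w,h,f): return cv2.resize(im[v:v+h,u:u+w],None,fx=f,fy=f,interpolation=cv2.INTER_CUBIC)
cv2.imwrite('pics/z8.png',np.hstack([z(s,280,100,70,80,5),z(t,135,160,70,80,5)]))
cv2.imwrite('pics/w8.png',np.hstack([s,t])[:, :][:, ::1] if 0 else cv2.resize(np.hstack([s,t]),(800,300)))
for n in('scene','top'):
    G,p=faces(n+'8',n);x,y,zz=G[...,0],G[...,1],G[...,2]
    T=(zz>200)&(zz<250)&(abs(x-627)<25)&(abs(y-77)<25);print(n,'cap top z',np.median(zz[T]),T.sum(),G[T].mean(0).round(1))
    k=(abs(x-627)<30)&(abs(y-77)<30)&(abs(zz-97.3)<4);print('shoulder z',zz[k].mean(),k.sum())
    L=(zz>110)&(zz<205)
    for a,b in((105,135),(135,170),(170,210)):
        q=(zz>a)&(zz<b)&(abs(y-65)<5)&(x>616)&(x<637); r=(zz>a)&(zz<b)&(abs(x-640)<4)&(y>70)&(y<89)
        print(a,b,'-y',y[q].mean() if q.any() else 0,'+x',x[r].mean() if r.any() else 0)
E
```

```text
t 19.65 pos [639.4  20.4 300.2] shift [-223.3   68.     1.9] turn [ 0.05 -0.18  0.07] F [-0.8  1.  -0.2] op 0.804 q6 1.19
tau [-0.019  0.037 -0.001]
scene cap top z 224.74508327411803 155 [627.5  72.6 220.4]
shoulder z 97.30458078555942 61
105 135 -y 65.38802761655005 +x 639.2763110463782
135 170 -y 65.69036474612027 +x 638.892721105112
170 210 -y 65.45706175992655 +x 638.7966612155698
top cap top z 226.3957078582528 153 [620.6  77.5 223.3]
shoulder z 97.52414435105969 58
105 135 -y 66.04619638720129 +x 0
135 170 -y 66.02870535971628 +x 0
170 210 -y 65.92812819821627 +x 0
```

View pics/z8.png

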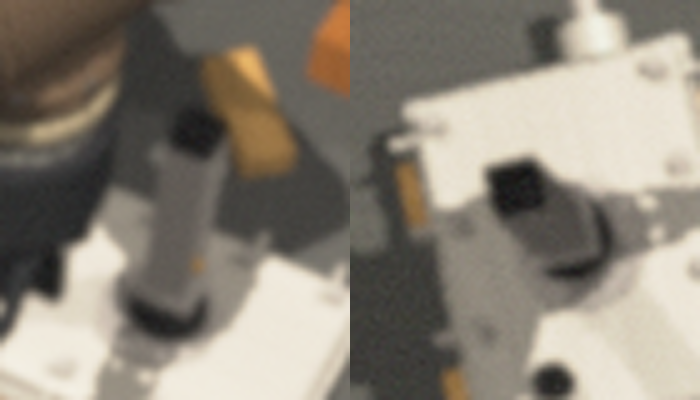

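View pics/w8.png

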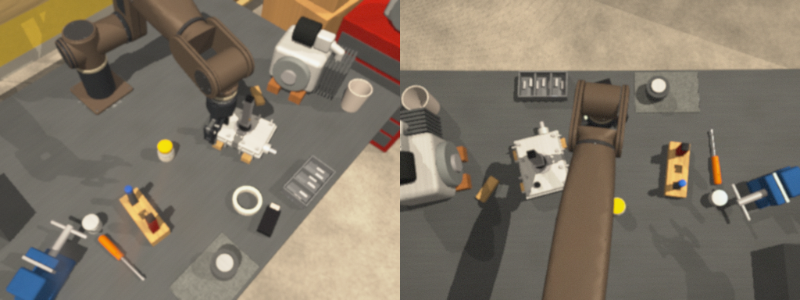

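Run:
```python
from plant import ctrl
print(ctrl.get_state()['dq'].round(3)); print(ctrl.sign_off())
```

```text
[ 0.032 -0.01   0.005  0.002  0.     0.   ]
the job is handed in; nothing more can be done
None
```

The hand lever is fully home on the gearbox stub, its slot on the button side, and I handed the job in at about 20 s of the 64 s allowed.

- **Getting there:** I drew the lever from the middle pocket, turned it 22° so its slot faced the button side, and lined it up over the real stub using the camera. It slipped onto the stub without landing on the flat top.
- **Pushing home:** Riding over the button took about 8–9 N (7.3 N at the wrist plus the lever's weight). The force then dropped sharply at about the height where the button should pop out. I pressed on to about 10 N, and the give matched the boot's stated stiffness with the foot on the shoulder. The highest downward force I read was well under the 25 N limit.
- **Last checks:**
    - The brass button shows through the slot in the scene camera.
    - The lever's faces stay at the same position at every height, so it stands upright.
    - The gripper is open and about 0.2 m away, with no contact force.
    - The other objects look unmoved in the overview; I did not measure them again.
- **What disagreed:** The lever's cap top read 224.7 mm (scene) and 226.4 mm (top), against about 227.4 mm expected. The readings include some side pixels and noise, and both are low, so they do not suggest it is short of home. The two cameras also disagreed by 3–4 mm in position, so I aligned the lever and stub within a single view.

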